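# Put a carton from the spring dispenser away in the order drawer

## Task

A customer's order needs one carton of chocolates: slide the top carton out of the spring-loaded dispenser so that the next one rises into its place, lay it flat in the open drawer of the small wooden cabinet, and push the drawer fully shut. Take only the one carton, lay it down rather than drop it, and do not disturb the other things standing about.

Things in the scene. Friction and masses are not known exactly. Their poses are not given: they have to be found in the camera images.
- dispenser: fixed dispenser, 128 mm high: dark wooden base 114 x 68 x 30 mm under a steel magazine with four stacked plum cartons, all 50 mm wide. Origin: centre of the base's underside and of the stack in plan; z up; -x is the open front, the way a carton is pulled out. A spring platform presses the stack up (net 2 to 5 N) against two lips. Long sides of the front 44 mm of the cartons are free
- dispenser_lips (a point): middle of the front end of the two steel lips and side walls (at x = -4 mm, 123.5 mm above the table, underside of the lips); they cover the cartons from here back to x = +53.5 mm; walls 61 mm wide overall, lips 4 mm thick. Pull the top carton level along -x by at least 55 mm until its rear end has passed this point; only then can it be lifted
- dispenser_post (a point): top of the steel post in front of the stack (outer face at x = -55 mm): 22 mm wide, 5.5 mm thick; it ends 3 mm below the underside of the top carton, which slides out over it, and holds the lower cartons back
- dispenser_mouth (a point): point in the dispenser where the centre of the uppermost carton belongs: on the dispenser's vertical axis, 112.5 mm above the table; axes as the dispenser
- dispenser_lift (a joint): rise of the dispenser's spring platform (m): 0 with four cartons, 0.022 more for each carton that has left
- carton_1_mid (a point): the top carton at the start, the one to be taken: plum box with gold band and cream label, 96 x 50 x 22 mm (x length, y width, z height), about 0.1 kg, rigid. Site at its centre; axes along its edges, z up, -x end towards the dispenser's front. Grasp it across its 50 mm width near the -x end (28 mm from its centre), with the fingertips no lower than its underside, for the carton below has the same width
- carton_2_mid (a point): centre of the second carton (same kind), under carton_1; it rises 22 mm when carton_1 is gone
- carton_3_mid (a point): centre of the third carton (same kind)
- carton_4_mid (a point): centre of the lowest carton (same kind)
- order_cabinet: fixed wooden cabinet 190 x 160 x 75 mm (x, y, z) with one drawer; origin at the centre of its underside; its front looks along its -x axis; the front edge of its top board is at x = -80 mm
- order_cabinet_drawer0 (a joint): opening of the drawer (m): 0 fully shut, 0.126 fully open; it slides out along the cabinet's -x with slight friction, no latch
- drawer_floor (a point): centre of the drawer's inner floor (moves with the drawer), 22 mm above the table; axes as the cabinet. Inside: 145 mm long (x +-72.5 mm), 118 mm wide (y +-59 mm), walls 31 mm high. With the drawer open by q metres, the uncovered floor runs from x = -0.0725 to x = q - 0.0785 (about 110 mm); the rest is under the cabinet. Open the fingers only part way there
- drawer_front (a point): centre of the drawer's flat front panel, on its outer face (moves with the drawer), 38.5 mm above the table; panel 154 mm wide, 48 mm high; -x points out of the cabinet. A brass knob about 25 mm across sticks 35 mm out of its middle; the panel may be pushed on either side of the knob
- date_stamp: bystander: wooden hand stamp standing on the cabinet's top, 30 x 50 x 68 mm; origin at its underside
- cocoa_tin: bystander: green tin with gold lid, 68 mm across, 91 mm high; origin at its underside
- tape_roll: bystander: roll of tape lying flat, 77 mm across, 19 mm high; origin at its underside
- mallet: bystander: small wooden mallet lying flat, 189 mm long, 68 mm across its head, 38 mm high; origin at its underside

How it is judged:
On the way, in this order (a step that is already met when the one before it is completed fails the run):
1. the top carton is out of the dispenser and the next one has risen into its place (horizontal distance between carton_1_mid and dispenser_mouth above 0.08 m and value of joint dispenser_lift between 0.019 and 0.025 m and distance between carton_2_mid and dispenser_mouth below 0.008 m), for 0.2 s.
2. the carton lies flat and released in the open drawer (x of carton_1_mid in the frame of drawer_floor between -0.06 and 0.06 m and y of carton_1_mid in the frame of drawer_floor between -0.045 and 0.045 m and z of carton_1_mid in the frame of drawer_floor between 0.005 and 0.017 m and angle between carton_1_mid's own z axis and vertical below 0.1 rad and value of joint order_cabinet_drawer0 above 0.08 m and contact force between the fingers and carton_1 below 0.1 N and linear speed of carton_1 below 0.03 m/s), for 0.2 s.
At the end, for the whole second after the job is handed in: the drawer is shut to within 5 mm with the first carton lying flat (within 0.1 rad) on its floor, at rest; the second carton is up at the dispenser's mouth (centre within 8 mm, platform risen by 19 to 25 mm) and the third and fourth are still below it (within 10 mm in plan) (value of joint order_cabinet_drawer0 below 0.005 m and x of carton_1_mid in the frame of drawer_floor between -0.06 and 0.06 m and y of carton_1_mid in the frame of drawer_floor between -0.045 and 0.045 m and z of carton_1_mid in the frame of drawer_floor between 0.005 and 0.017 m and angle between carton_1_mid's own z axis and vertical below 0.1 rad and value of joint dispenser_lift between 0.019 and 0.025 m and distance between carton_2_mid and dispenser_mouth below 0.008 m and horizontal distance between each of carton_3_mid, carton_4_mid and dispenser_mouth below 0.01 m and linear speed of carton_1 below 0.02 m/s); the robot touches nothing.
It fails at once if another carton is pulled out of the dispenser (horizontal distance between any of carton_2_mid, carton_3_mid, carton_4_mid and dispenser_mouth above 0.02 m).
It fails at once if the carton is dropped into the drawer (falls faster than 0.8 m/s) (horizontal distance between carton_1_mid and drawer_floor below 0.12 m and z of carton_1_mid in the frame of drawer_floor below 0.06 m and linear speed of carton_1 above 0.8 m/s).
It fails at once if a bystander (stamp, tin, tape roll, mallet) is moved by more than 30 mm (distance of any of date_stamp, cocoa_tin, tape_roll, mallet from where it was at the start of the episode above 0.03 m).
It also fails if it takes over 51 s, if anything falls off the work surface, if the arm or the gripper's body presses on something with over 40 N, if the wrist force passes 120 N, or if a joint passes its speed limit or range.

## Robot

A 6-joint arm with a two-finger parallel gripper is mounted at the origin on a cart in front of the work surface, level with it; the furniture and walls round the work are solid. World frame = base frame: x ahead of the robot, y to its left, z up, the work surface at z = 0. Lengths are in m, angles in rad, forces in N, time in s.
With the tool pointing down it reaches from about 0.3 to 0.875 m from the base axis. Payload 6.4 kg.
Tool frame: the origin (TCP) lies midway between the tips of the shut fingers; the grasp point (between the pads) lies 19 mm behind it; y points along the fingers, x is the direction in which the jaws open and shut, and the axes are right-handed (so a half turn about y gives the same grasp; the last joint's range is limited). The gripper opens to 85 mm and grips with 20 to 120 N. Pads are 22 mm wide; open, the fingers measure 114 mm over their backs; the gripper's body (76 mm by 85 mm) begins 54 mm behind the grasp point. The pads swing forward as they close: fully open they stand 13 mm farther back than shut.
Start: joints at [0.927, 0.181, 1.607, -0, 1.354, -0.206], TCP at [0.244, 0.521, 0.204] pointing down, gripper open.
Joint ranges: [-2.99, 2.99], [-0.89, 2.07], [0.3, 2.58], [-1.14, 4.28], [0, 2.63], [-3.12, 3.12]. Speed limits (rad/s): [2.57, 2.57, 3.01, 3.14, 3.14, 3.14].

## Interface

Orientations are given as [roll, pitch, yaw] about the fixed x, y, z axes, in that order (R = Rz(yaw) Ry(pitch) Rx(roll)).
In Python, from workcell import r gives the robot as it stands. The module is installed in compiled form; this text tells all that it offers.
- The arm moves only by the tool drive_tool, never from a script. Its argument "series" is a list of rows, each a list of 5 numbers: the shift along the tool's x, y, z in mm, then the turn about the tool's y in degrees, then the closure, from 0 (fully open) to 1 (shut). A call has 1 to 20 rows; each row is the pose to reach, as a shift and turn from the pose commanded when the call began, along the tool's axes at that moment; what a row does not reach only later rows make up. A row lasts 1/10 s, in which the tool goes at most 50 mm and 8.59 degrees, less where a joint would pass 70% of its speed; a pose out of reach is approached as far as the arm can. A call with a gripper value outside its range is refused whole. The fingers move at their own pace and stop on an object; the grip force is fixed at half the most. Time passes only in rows, so rows that repeat a pose let the fingers close. It gives the time, the measured TCP pose, the force and the opening at its end, in the units of the state.
- r.read_state(): the state, without advancing time (a new reading comes with each control period).
- r.grab_frame(name): name is "scene" or "top" or "wrist"; returns (picture, depth): 420x560x3 uint8, blue, green, red; 420x560 float32, m along the optical axis (not along the pixel's ray), 0 where there is no reading.
- r.camera_params(name): a dict with "intrinsics" (3x3 intrinsics, pixels), "rvec" (rotation vector, rad) and "tvec" (3), from world to camera coordinates, as OpenCV has them; the wrist camera has in their place "hand_eye" (4x4, takes a point from camera to tool coordinates, whose origin is the TCP and whose axes are the tool frame's). Camera axes: x right, y down, z forward; pixel columns grow to the right and rows downward; lengths in m; the calibration is good to about 2 mm. A picture is of the moment at which its call begins: read the wrist's pose just before it. camera_params takes no time and is no camera call.
- r.job_done(): hands the job in, once; it reports no verdict.
The state is a dict: "time": time; "joint_pos": joint angles; "qd": joint speeds; "joint_torque": joint torques, N m; "position": TCP position; "eef_rot": TCP orientation; "ft_force": force on the tool from outside, world axes, zero at the start; "wrist_torque": the same for the moment, N m; "gripper_width": finger opening in m.
Only numpy, scipy, OpenCV 4.12 (cv2) and the standard library are available. Lean on these libraries where they do the work, as an engineer would, in place of code of your own. Each camera call takes 0.05 s, during which the arm holds its last target.

## Working session

There is one attempt and no reset: what is moved stays moved. The work goes in short steps, Python scripts to look and compute and a tool call to move; the robot and the scene stay as the last step left them, time stands still between calls to the robot, and variables do not carry over. Pictures are saved under pics/ and viewed, and the job is handed in when it is done.

Besides the shell and the picture viewer there is one more tool, called in YAML: its name, and indented under it one key for each argument. drive_tool: Moves the arm, as the interface text tells. Its arguments: {"type":"object","properties":{"series":{"type":"array"}},"required":["series"]}

```bash
mkdir -p pics; python3 - <<'E'
from workcell import r
import cv2, numpy as np
s=r.read_state(); print({k:np.round(v,4).tolist() for k,v in s.items()})
for n in ("scene","top"):
    p,d=r.grab_frame(n); cv2.imwrite(f"pics/{n}0.png",p); np.savez(f"{n}0.npz",p=p,d=d)
    c=r.camera_params(n); print(n,{k:np.round(v,4).tolist() for k,v in c.items()})
print(r.camera_params("wrist"))
E
```

```text
{'time': 0.0, 'joint_pos': [0.9267, 0.1816, 1.608, 0.0, 1.3538, -0.2063], 'qd': [0.0011, 0.0004, 0.0004, 0.0004, 0.0, 0.0007], 'joint_torque': [-0.0016, -44.4878, -35.1325, -0.0006, 0.0092, -0.0], 'position': [0.2434, 0.5203, 0.2032], 'eef_rot': [-1.5704, 0.0017, 1.133], 'ft_force': [-0.0499, -0.2554, -0.0335], 'wrist_torque': [0.0346, -0.0227, -0.0247], 'gripper_width': 0.0855}
scene {'intrinsics': [[528.6407, 0.0, 272.9171], [0.0, 528.6407, 203.5355], [0.0, 0.0, 1.0]], 'rvec': [2.2721, -0.8968, 0.3645], 'tvec': [-0.3643, 0.4378, 1.3408]}
top {'intrinsics': [[425.3264, 0.0, 281.9197], [0.0, 425.3264, 209.1633], [0.0, 0.0, 1.0]], 'rvec': [2.1567, -2.1159, 0.1792], 'tvec': [0.1149, 0.5888, 1.585]}
{'intrinsics': array([[321.55111856,   0.        , 276.35840806],
       [  0.        , 321.55111856, 212.81299596],
       [  0.        ,   0.        ,   1.        ]]), 'hand_eye': array([[ 9.99999957e-01,  2.35506016e-04,  1.74043517e-04,
        -8.46534755e-04],
       [-8.84596885e-05, -3.23632182e-01,  9.46182965e-01,
        -1.68979871e-01],
       [ 2.79157864e-04, -9.46182940e-01, -3.23632147e-01,
         8.30945272e-02],
       [ 0.00000000e+00,  0.00000000e+00,  0.00000000e+00,
         1.00000000e+00]])}
```

View pics/scene0.png

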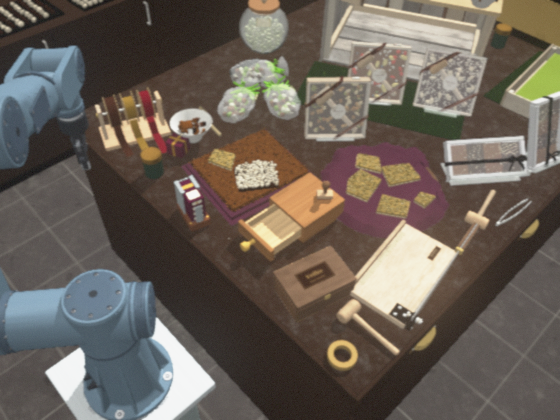

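View pics/top0.png

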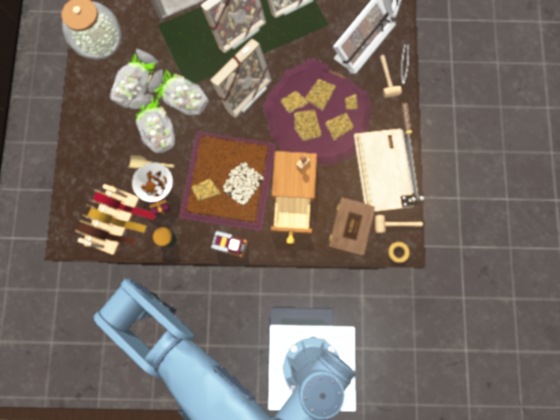

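The scene view shows the dispenser around (190,200), the cabinet with its open drawer around (290,215), the stamp at (323,190) and the tin at (150,162). In the top view the dispenser is at (229,243), the cabinet at (294,190), and the tape and mallet are off to the right.

```bash
cat > h.py <<'E'
import numpy as np, cv2
from workcell import r
def cam(n):
    c=r.camera_params(n); R=cv2.Rodrigues(np.array(c['rvec'],float))[0]
    return np.array(c['intrinsics']),R,np.array(c['tvec'],float).ravel()
def proj(n,P):
    K,R,t=cam(n); q=(np.atleast_2d(P)@R.T+t)@K.T; return q[:,:2]/q[:,2:]
def cloud(n,d):
    K,R,t=cam(n); v,u=np.mgrid[:d.shape[0],:d.shape[1]]
    c=np.stack([(u-K[0,2])/K[0,0]*d,(v-K[1,2])/K[1,1]*d,d],-1)
    return (c-t)@R
def ray(n,uv,z):
    K,R,t=cam(n); o=-R.T@t
    dd=np.linalg.inv(K)@np.array([uv[0],uv[1],1.]); dd=R.T@dd
    return o+dd*(z-o[2])/dd[2]
E
python3 - <<'E'
from h import *
T=np.load('top0.npz');S=np.load('scene0.npz')
cv2.imwrite('pics/tz.png',cv2.resize(T['p'][140:270,190:340],None,fx=5,fy=4.6,interpolation=2))
cv2.imwrite('pics/sz.png',cv2.resize(S['p'][140:265,140:360],None,fx=3.6,fy=3.6*1,interpolation=2))
for n,D in (('top',T),('scene',S)):
    X=cloud(n,D['d'])
    for uv in ([(229,243),(294,160),(294,175),(163,237),(290,238),(293,215),(303,163)] if n=='top' else [(190,185),(300,205),(323,190),(247,245)]):
        print(n,uv,X[uv[1],uv[0]].round(3))
E
```

```text
top (229, 243) [0.446 0.315 0.125]
top (294, 160) [0.777 0.083 0.067]
top (294, 175) [0.717 0.082 0.068]
top (163, 237) [0.467 0.563 0.092]
top (290, 238) [0.476 0.093 0.047]
top (293, 215) [0.567 0.083 0.031]
top (303, 163) [0.758 0.049 0.094]
scene (190, 185) [0.459 0.327 0.127]
scene (300, 205) [0.682 0.07  0.077]
scene (323, 190) [0.756 0.046 0.111]
scene (247, 245) [0.472 0.081 0.049]
```

View pics/tz.png

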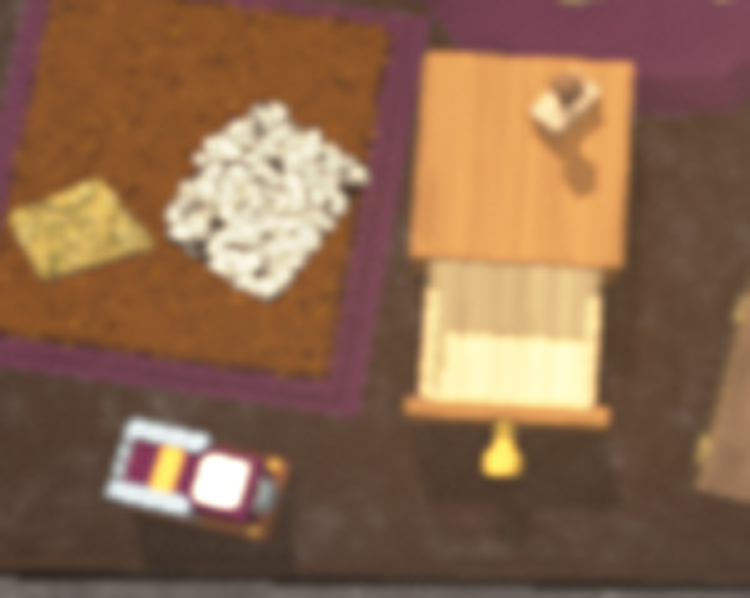

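View pics/sz.png

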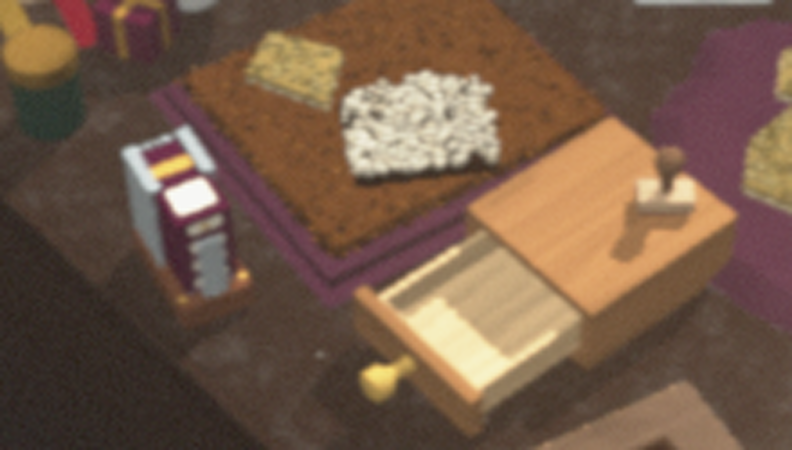

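```bash
python3 - <<'E'
from h import *
for n in('top','scene'):
    D=np.load(n+'0.npz'); X=cloud(n,D['d']); 
    def sel(x0,x1,y0,y1,z0,z1):
        m=(D['d']>0)&(X[...,0]>x0)&(X[...,0]<x1)&(X[...,1]>y0)&(X[...,1]<y1)&(X[...,2]>z0)&(X[...,2]<z1); return X[m]
    for nm,b in (('disp top',(.36,.54,.22,.42,.112,.145)),('lips',(.36,.54,.22,.42,.1265,.145)),('cab top',(.6,.85,-.05,.2,.060,.085)),('panel',(.47,.56,-.05,.2,.045,.07)),('floor',(.5,.66,-.0,.2,.01,.033)),('knob',(.4,.505,0.05,.15,.02,.06)),('stamp',(.6,.85,-.05,.2,.09,.15)),('tin',(.4,.55,.5,.65,.07,.11)),('anyhi',(.2,.7,-.1,.45,.135,.6))):
        P=sel(*b)
        if len(P)<5: print(n,nm,len(P));continue
        rc=cv2.minAreaRect(P[:,:2].astype(np.float32)*1000)
        print(n,nm,len(P),np.round(rc[0],1),np.round(rc[1],1),round(rc[2],1),'z',np.round(np.median(P[:,2]),4))
E
```

```text
top disp top 444 [446.5 323.4] [101.6  60.9] 75.8 z 0.124
top lips 108 [446.6 323. ] [100.1  60.4] 75.7 z 0.1282
top cab top 1757 [718.2  83.9] [160.5 177.5] 87.4 z 0.0743
top panel 262 [514.9  92.1] [148.2  87.3] 89.7 z 0.0586
top floor 893 [571.1 110. ] [188.2 148.3] 82.9 z 0.0213
top knob 89 [480.3  99.5] [96.7 46. ] 88.0 z 0.0473
top stamp 92 [762.9  52.4] [28.5 49.4] 46.5 z 0.0976
top tin 279 [468.5 569.7] [65.7 66.9] 14.2 z 0.0899
top anyhi 259 [345.  398.5] [ 87.6 283.9] 84.9 z 0.5674
scene disp top 528 [446.4 315.9] [108.5  62.5] 76.9 z 0.1236
scene lips 104 [445.1 316. ] [98.5 60.5] 73.2 z 0.1282
scene cab top 2119 [718.7  95.5] [201.6 181.9] 87.5 z 0.0744
scene panel 436 [513.6  86.6] [157.7  86.9] 88.9 z 0.0578
scene floor 1238 [579.8 100.5] [199.8 158.9] 89.5 z 0.0221
scene knob 241 [481.7 101.5] [97.6 48. ] 86.8 z 0.0463
scene stamp 167 [761.5  44.1] [33.1 49.4] 52.2 z 0.0964
scene tin 298 [468.2 562.5] [72.1 66.1] 45.7 z 0.0891
scene anyhi 412 [312.5 393.6] [ 95.7 238.5] 80.3 z 0.5635
```

drive_tool:
  series:
    - [-20, -15, -50, 8, 0]
    - [-40, -30, -90, 16, 0]
    - [-60, -30, -130, 24, 0]
    - [-75, -30, -170, 32, 0]
    - [-90, -30, -210, 40, 0]
    - [-97, -30, -245, 48, 0]
    - [-97, -30, -269, 56, 0]
    - [-97, -30, -269, 64, 0]
    - [-97, -30, -269, 72, 0]
    - [-97, -30, -269, 79, 0]
    - [-97, -30, -269, 79, 0]
    - [-97, -30, -269, 79, 0]

```text
time: 1.3
position: [0.4461, 0.3188, 0.2338]
eef_rot: [-1.571, 0.001, -0.243]
ft_force: [0.1, -0.1, -0.4]
gripper_width: 0.0855
```

```bash
cat >> h.py <<'E'
from scipy.spatial.transform import Rotation as Rot
def wcam():
    s=r.read_state(); A=np.eye(4); A[:3,:3]=Rot.from_euler('xyz',s['eef_rot']).as_matrix(); A[:3,3]=s['position']
    c=r.camera_params('wrist'); return s,A@np.array(c['hand_eye']),np.array(c['intrinsics'])
def wshot(tag):
    s,M,K=wcam(); p,d=r.grab_frame('wrist'); cv2.imwrite(f'pics/{tag}.png',p); np.savez(tag+'.npz',p=p,d=d,M=M,K=K)
    print('pos',np.round(s['position'],4),'rot',np.round(s['eef_rot'],4),'w',round(float(s['gripper_width']),4),'t',s['time'],'f',np.round(s['ft_force'],2)); return p,d,M,K
def wcloud(d,M,K):
    v,u=np.mgrid[:d.shape[0],:d.shape[1]]
    c=np.stack([(u-K[0,2])/K[0,0]*d,(v-K[1,2])/K[1,1]*d,d],-1); return c@M[:3,:3].T+M[:3,3]
def wray(uv,z,M,K):
    dd=M[:3,:3]@(np.linalg.inv(K)@np.array([uv[0],uv[1],1.])); o=M[:3,3]; return o+dd*(z-o[2])/dd[2]
def wproj(P,M,K):
    q=(np.atleast_2d(P)-M[:3,3])@M[:3,:3]@K.T; return q[:,:2]/q[:,2:]
E
python3 -c "
from h import *
wshot('w1')"
```

```text
pos [0.4461 0.3188 0.2338] rot [-1.5712e+00  5.0000e-04 -2.4250e-01] w 0.0855 t 1.3 f [ 0.08 -0.15 -0.36]
```

View pics/w1.png

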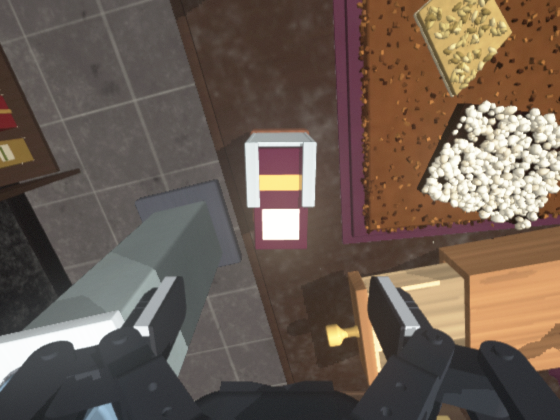

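The wrist view shows the dispenser squarely: lips at columns 246–315 and rows 130–207, the carton's front end at row 249 (columns 254–307), and the drawer knob at about (340,335).

```bash
python3 - <<'E'
from h import *
D=np.load('w1.npz');p,d,M,K=[D[k] for k in 'pdMK']
X=wcloud(d,M,K)
for uv in [(280,160),(280,225),(250,170),(311,170)]: print(uv,X[uv[1],uv[0]].round(4))
hsv=cv2.cvtColor(p,cv2.COLOR_BGR2HSV)
# row/col profile of grey across lips and carton
for row in (150,170,190): print(row,'lips',[tuple(p[row,c]) for c in (244,245,246,247,248,)],[tuple(p[row,c]) for c in (313,314,315,316,317)])
g=p.astype(int).sum(2)
print('row225',g[225,248:260],g[225,300:314]); print('row240',g[240,248:260],g[240,300:314])
print('front col262,280,300',g[240:256,262],g[240:256,280],g[240:256,300])
print('lipfront',g[200:214,251],g[200:214,310])
m=(d>0)&(X[...,2]>.1255)&(X[...,2]<.135)&(abs(X[...,0]-.446)<.1)&(abs(X[...,1]-.318)<.1)
rc=cv2.minAreaRect((X[m][:,:2]*1000).astype(np.float32));print('lips',rc,np.median(X[m][:,2]))
m2=(d>0)&(X[...,2]>.119)&(X[...,2]<.1255)&(abs(X[...,0]-.446)<.1)&(abs(X[...,1]-.318)<.1)
v,u=np.nonzero(m2); print(u.min(),u.max(),v.min(),v.max())
rc=cv2.minAreaRect((X[m2][:,:2]*1000).astype(np.float32));print('carton',rc,np.median(X[m2][:,2]))
E
```

```text
(280, 160) [0.4577 0.3523 0.1223]
(280, 225) [0.4434 0.2935 0.1229]
(250, 170) [0.4305 0.3508 0.1264]
(311, 170) [0.4819 0.3381 0.1265]
150 lips [(np.uint8(109), np.uint8(111), np.uint8(112)), (np.uint8(197), np.uint8(198), np.uint8(190)), (np.uint8(232), np.uint8(232), np.uint8(226)), (np.uint8(235), np.uint8(236), np.uint8(230)), (np.uint8(236), np.uint8(236), np.uint8(230))] [(np.uint8(235), np.uint8(235), np.uint8(230)), (np.uint8(236), np.uint8(236), np.uint8(231)), (np.uint8(224), np.uint8(224), np.uint8(220)), (np.uint8(143), np.uint8(146), np.uint8(150)), (np.uint8(80), np.uint8(88), np.uint8(101))]
170 lips [(np.uint8(68), np.uint8(74), np.uint8(83)), (np.uint8(127), np.uint8(129), np.uint8(130)), (np.uint8(220), np.uint8(220), np.uint8(213)), (np.uint8(234), np.uint8(235), np.uint8(229)), (np.uint8(235), np.uint8(236), np.uint8(230))] [(np.uint8(238), np.uint8(238), np.uint8(233)), (np.uint8(233), np.uint8(233), np.uint8(227)), (np.uint8(197), np.uint8(200), np.uint8(196)), (np.uint8(97), np.uint8(105), np.uint8(115)), (np.uint8(71), np.uint8(80), np.uint8(97))]
190 lips [(
[... 603 characters left out ...]
66 257 265 295 295 294 296] [300 301 294 296 297 294 288 262 268 261 258 251 248 247]
front col262,280,300 [332 299 294 291 292 296 294 291 280 263 251 256 248 240 241 241] [423 314 310 307 302 303 302 298 286 294 289 279 274 261 258 253] [300 301 302 297 298 294 293 284 278 257 255 253 259 255 250 250]
lipfront [710 708 709 708 707 709 691 493 285 254 254 246 250 246] [708 707 709 706 706 699 574 371 280 262 261 262 269 268]
lips ((454.94500732421875, 340.1045837402344), (56.980010986328125, 61.06807327270508), 76.09669494628906) 0.12655097128969395
245 316 141 248
carton ((449.7709655761719, 318.8188781738281), (101.27555847167969, 61.13632583618164), 76.35757446289062) 0.12262091047322843
```

```bash
python3 - <<'E'
from h import *
D=np.load('w1.npz');p,d,M,K=[D[k] for k in 'pdMK']
f=lambda uv,z:(wray(uv,z,M,K)*1000)[:2]
zl=.1275
L=[f((244.8,150),zl),f((245.6,170),zl),f((246.1,190),zl)];Rr=[f((316.0,150),zl),f((315.4,170),zl),f((314.7,190),zl)]
mid=[(a+b)/2 for a,b in zip(L,Rr)]
print('lip width',[np.linalg.norm(a-b).round(1) for a,b in zip(L,Rr)])
dv=mid[0]-mid[-1];print('axis',np.degrees(np.arctan2(dv[1],dv[0])), [np.degrees(np.arctan2(*(q[0]-q[2])[::-1])) for q in (L,Rr)])
zc=.1235
c=(f((253.9,225),zc)+f((306.4,225),zc))/2; c2=(f((255,240),zc)+f((306.3,240),zc))/2
print('carton mids',c,c2,'w',np.linalg.norm(f((253.9,225),zc)-f((306.4,225),zc)))
lf=(f((251,207),zl)+f((310,206.3),zl))/2; fr=f((280.5,248.3),zc)
for a in (76.1,):
    e=np.array([np.cos(np.radians(a)),np.sin(np.radians(a))]);n=np.array([-e[1],e[0]])
    o=lf+4*e; print('lipfront',lf,'origin from lipfront',o,'front',fr,'origin from front',fr+48*e)
    print('lateral coords',[(np.array(q)@n).round(2) for q in mid+[c,c2,lf,o]])
E
```

```text
lip width [np.float64(60.4), np.float64(60.4), np.float64(60.6)]
axis 76.35393100993315 [np.float64(76.17506202673043), np.float64(76.53284473086676)]
carton mids [443.60552654 293.68900434] [440.47719794 278.81586467] w 48.82775461784436
lipfront [448.39973691 312.29427996] origin from lipfront [449.36064908 316.17714589] front [438.30876035 270.47026626] origin from front [449.83970639 317.06465737]
lateral coords [np.float64(-359.94), np.float64(-360.11), np.float64(-360.1), np.float64(-360.06), np.float64(-360.6), np.float64(-360.25), np.float64(-360.25)]
```

drive_tool:
  series:
    - [4, 40, -30, 0, 0]
    - [4, 80, -30, 0, 0]
    - [4, 105, -30, 0, 0]
    - [4, 120, -30, 0, 0]
    - [4, 130, -30, 0, 0]
    - [4, 132, -30, 0, 0.2]
    - [4, 132, -30, 0, 0.2]

```text
time: 2.05
position: [0.4431, 0.289, 0.1024]
eef_rot: [-1.571, -0.0, -0.245]
ft_force: [0.3, 0.4, -0.1]
gripper_width: 0.0681
```

```bash
python3 -c "
from h import *
wshot('w2')"
```

```text
pos [0.4431 0.289  0.1024] rot [-1.5706e+00 -3.0000e-04 -2.4500e-01] w 0.0681 t 2.05 f [ 0.28  0.4  -0.09]
```

View pics/w2.png

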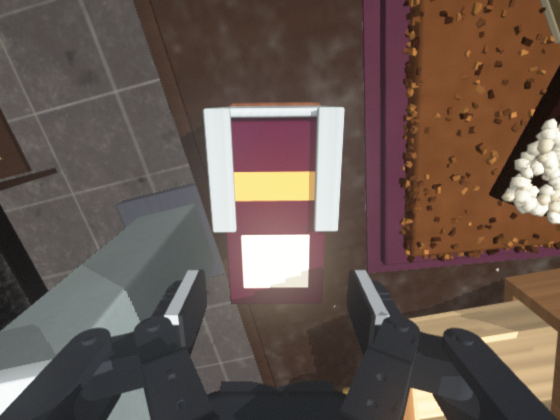

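The open fingers straddle the carton's front end symmetrically: the carton spans columns 229–323, and the finger faces sit at about 190 and 362. I'll close now.

drive_tool:
  series:
    - [0, 0, 0, 0, 0.5]
    - [0, 0, 0, 0, 0.8]
    - [0, 0, 0, 0, 0.8]
    - [0, 0, 0, 0, 0.8]
    - [0, 0, 0, 0, 0.8]

```text
time: 2.6
position: [0.4429, 0.2888, 0.1022]
eef_rot: [-1.571, -0.0, -0.246]
ft_force: [-0.3, 0.2, -0.5]
gripper_width: 0.0168
```

```bash
python3 -c "
from h import *
wshot('w3')"
```

```text
pos [0.4429 0.2888 0.1022] rot [-1.5707e+00 -2.0000e-04 -2.4580e-01] w 0.0168 t 2.6 f [-0.35  0.22 -0.54]
```

View pics/w3.png

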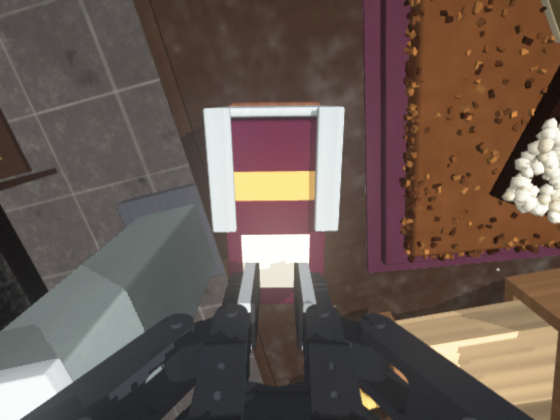

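The fingers closed to 17 mm without gripping, so something is off about where the tips are. I'll find them in the depth image.

```bash
python3 - <<'E'
from h import *
for t in ('w1','w2','w3'):
    D=np.load(t+'.npz');p,d,M,K=[D[k] for k in 'pdMK']
    c=r.camera_params('wrist');H=np.array(c['hand_eye'])
    v,u=np.mgrid[:420,:560]
    C=np.stack([(u-K[0,2])/K[0,0]*d,(v-K[1,2])/K[1,1]*d,d],-1); T=(C@H[:3,:3].T+H[:3,3])*1000
    m=(d>0)&(T[...,1]<40)&(T[...,1]>-60)&(abs(T[...,0])<70)&(abs(T[...,2])<25)
    if t=='w3': 
        for uv in [(248,270),(248,285),(250,266),(302,270),(305,290),(275,300),(235,330),(248,262),(276,285),(276,295)]: print(uv,T[uv[1],uv[0]].round(1), d[uv[1],uv[0]])
    if t=='w2':
        for uv in [(195,275),(190,300),(357,275),(365,300),(200,275),(276,298),(276,310),(276,290)]: print(uv,T[uv[1],uv[0]].round(1))
    if t=='w1':
        for uv in [(180,285),(160,310),(375,285),(280,240)]: print(uv,T[uv[1],uv[0]].round(1))
E
```

```text
(180, 285) [-42.4 -44.6   6.3]
(160, 310) [-43.  -67.6   9.7]
(375, 285) [ 43.2 -46.7   7.6]
(280, 240) [  3.6 111.2 -40.6]
(195, 275) [-35.8 -43.2  10.4]
(190, 300) [-33.8 -59.9   8.9]
(357, 275) [ 36.1 -42.7  10.2]
(365, 300) [ 34.5 -62.5  10.7]
(200, 275) [-33.6 -42.8  10.2]
(276, 298) [  0.1 -20.6 -16.5]
(276, 310) [-1.000e-01  1.025e+02 -1.126e+02]
(276, 290) [  0.1 -20.  -11.9]
(248, 270) [-12.7 -38.2  10.2] 0.14724986
(248, 285) [-11.6 -50.7  10. ] 0.13545136
(250, 266) [-12.1 -34.6  10.3] 0.15055189
(302, 270) [ 12.1 -37.6   9.9] 0.14790414
(305, 290) [ 12.  -55.1  10.4] 0.13116834
(275, 300) [ -0.4 -20.2 -18. ] 0.17335066
(235, 330) [-13.5 -80.3  11. ] 0.10718819
(248, 262) [-13.4 -30.2  10.1] 0.15483898
(276, 285) [  0.1 -20.8  -8.4] 0.16973282
(276, 295) [  0.1 -19.7 -15.2] 0.1729034
```

```bash
python3 - <<'E'
from h import *
D=np.load('w3.npz');p=D['p']
cv2.imwrite('pics/w3z.png',cv2.resize(p[220:345,200:360],None,fx=4.7,fy=4.7,interpolation=2))
p,d=r.grab_frame('scene'); cv2.imwrite('pics/s1z.png',cv2.resize(p[120:250,120:260],None,fx=4.6,fy=4.6,interpolation=2))
E
```

```text
(no output)
```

View pics/w3z.png

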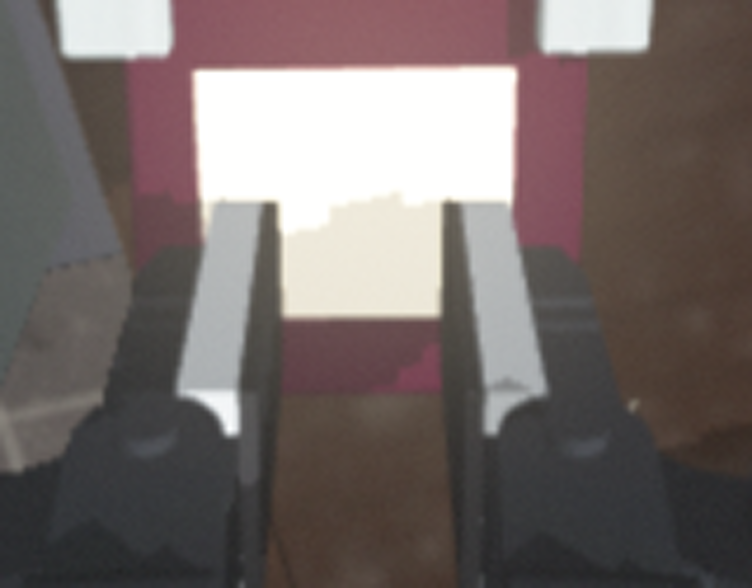

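View pics/s1z.png

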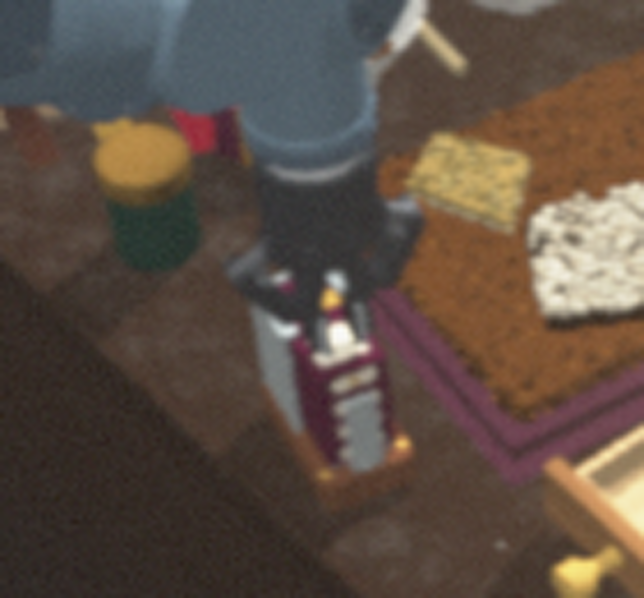

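The fingers are hovering about 10 mm above the carton, so the real tips sit roughly 30 mm short of the reported TCP. I'll measure tip offset against opening in w1 to w3.

```bash
python3 - <<'E'
from h import *
H=np.array(r.camera_params('wrist')['hand_eye'])
for t in ('w1','w2','w3'):
    D=np.load(t+'.npz');p,d,M,K=[D[k] for k in 'pdMK']
    v,u=np.mgrid[:420,:560]
    C=np.stack([(u-K[0,2])/K[0,0]*d,(v-K[1,2])/K[1,1]*d,d],-1); T=(C@H[:3,:3].T+H[:3,3])*1000
    m=(d>0)&(T[...,1]<-22.5)&(T[...,1]>-60)&(abs(T[...,0])<60)&(abs(T[...,2])<14)
    for s in (-1,1):
        q=T[m&(T[...,0]*s>0)]; print(t,s,'tip y pct',np.percentile(q[:,1],[90,97,99.5,100]).round(1),'x',np.percentile(q[:,0],[2,50,98]).round(1),'z',np.percentile(q[:,2],[2,50,98]).round(1))
E
```

```text
w1 -1 tip y pct [-43.8 -41.2 -39.7 -38.9] x [-55.2 -42.5 -42. ] z [-10.8   5.9  10.7]
w1 1 tip y pct [-43.7 -41.1 -39.8 -39.2] x [42.7 43.3 56. ] z [-10.8   6.   10.7]
w2 -1 tip y pct [-39.1 -35.9 -34.2 -32.8] x [-46.8 -34.2 -33.5] z [-10.7   6.2  10.7]
w2 1 tip y pct [-39.  -35.9 -34.  -32.8] x [34.3 34.9 47.5] z [-10.6   6.1  10.7]
w3 -1 tip y pct [-34.5 -31.1 -29.3 -22.6] x [-21.4 -12.8  -8.1] z [-9.2  6.8 10.8]
w3 1 tip y pct [-34.1 -31.1 -28.9 -22.5] x [ 8.9 13.5 22.1] z [-9.2  6.8 10.7]
```

drive_tool:
  series:
    - [0, 0, 0, 0, 0.2]
    - [0, 0, 0, 0, 0.2]
    - [0, 0, 0, 0, 0.2]
    - [0, 0, 0, 0, 0.2]
    - [0, 10, 0, 0, 0.2]
    - [0, 20, 0, 0, 0.2]
    - [0, 27, 0, 0, 0.2]
    - [0, 29, 0, 0, 0.2]
    - [0, 29, 0, 0, 0.2]
    - [0, 29, 0, 0, 0.6]
    - [0, 29, 0, 0, 0.8]
    - [0, 29, 0, 0, 0.8]
    - [0, 29, 0, 0, 0.8]
    - [0, 29, 0, 0, 0.8]

```text
time: 4.1
position: [0.4431, 0.2889, 0.0735]
eef_rot: [-1.57, -0.001, -0.246]
ft_force: [-1.7, -1.1, 4.6]
gripper_width: 0.0489
```

```bash
python3 -c "
from h import *
wshot('w4')"
```

```text
pos [0.4431 0.2889 0.0735] rot [-1.5704e+00 -6.0000e-04 -2.4570e-01] w 0.0489 t 4.1 f [-1.72 -1.08  4.55]
```

View pics/w4.png

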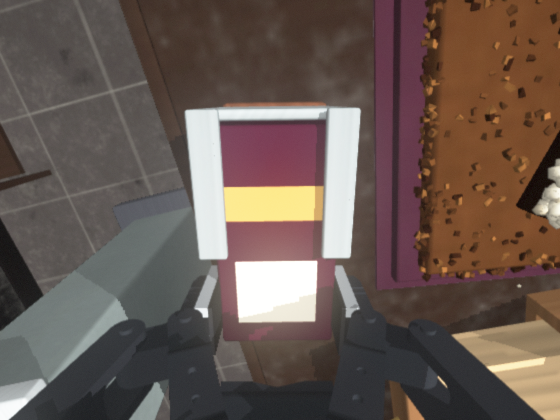

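The grip is good: 48.9 mm wide, with the pads beside the label at rows 265–320. I'll pull level along -z.

drive_tool:
  series:
    - [0, 0, -4, 0, 0.8]
    - [0, 0, -12, 0, 0.8]
    - [0, 0, -20, 0, 0.8]
    - [0, 0, -28, 0, 0.8]
    - [0, 0, -36, 0, 0.8]
    - [0, 0, -44, 0, 0.8]
    - [0, 0, -52, 0, 0.8]
    - [0, 0, -58, 0, 0.8]
    - [0, 0, -61, 0, 0.8]
    - [0, 0, -61, 0, 0.8]

```text
time: 5.15
position: [0.4278, 0.2291, 0.0731]
eef_rot: [-1.571, 0.0, -0.246]
ft_force: [-0.4, 1.0, 3.4]
gripper_width: 0.0491
```

```bash
python3 -c "
from h import *
wshot('w5')"
```

```text
pos [0.4278 0.2291 0.0731] rot [-1.5713e+00  3.0000e-04 -2.4620e-01] w 0.0491 t 5.15 f [-0.39  1.05  3.44]
```

View pics/w5.png

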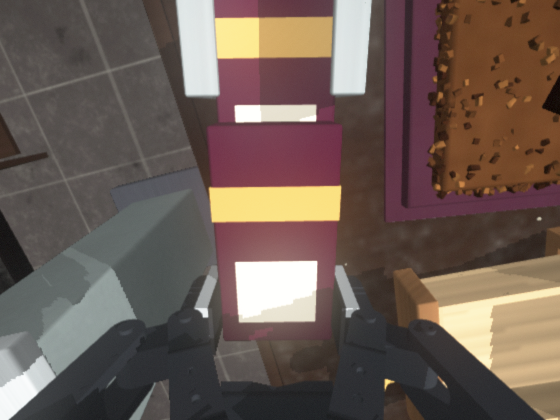

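drive_tool:
  series:
    - [0, -10, 0, 0, 0.8]
    - [0, -25, 0, 0, 0.8]
    - [0, -45, 0, 0, 0.8]
    - [0, -65, -10, 0, 0.8]
    - [0, -80, -20, 0, 0.8]
    - [0, -80, -20, 0, 0.8]
    - [0, -80, -20, 0, 0.8]

```text
time: 5.9
position: [0.4226, 0.2102, 0.1526]
eef_rot: [-1.571, 0.001, -0.246]
ft_force: [0.4, -0.1, -1.3]
gripper_width: 0.0489
```

```bash
python3 - <<'E'
from h import *
p,d,M,K=wshot('w6')
X=wcloud(d,M,K)
H=np.array(r.camera_params('wrist')['hand_eye']);
T=((X-r.read_state()['position'])@Rot.from_euler('xyz',r.read_state()['eef_rot']).as_matrix())*1000
for v in range(100,345,15): print(v,T[v,276].round(1),p[v,276], X[v,276].round(3))
S,ds=r.grab_frame('scene');cv2.imwrite('pics/s2z.png',cv2.resize(S[120:290,120:345],None,fx=3.4,fy=3.4,interpolation=2))
E
```

```text
pos [0.4226 0.2102 0.1526] rot [-1.5713e+00  8.0000e-04 -2.4610e-01] w 0.0489 t 5.9 f [ 0.38 -0.13 -1.33]
100 [ 0.4 29.8 84.2] [247 252 254] [0.443 0.292 0.122]
115 [ 0.4 28.6 75.8] [246 252 253] [0.441 0.284 0.123]
130 [  0.4 -49.1  73.3] [ 87  84 122] [0.441 0.281 0.201]
145 [  0.4 -49.6  68. ] [ 81  73 116] [0.439 0.276 0.202]
160 [  0.4 -49.3  62.4] [ 71  62 110] [0.438 0.271 0.201]
175 [  0.4 -49.6  56.8] [ 68  59 110] [0.437 0.265 0.202]
190 [  0.4 -49.3  50.8] [114 202 238] [0.435 0.259 0.201]
205 [  0.4 -49.   44.7] [113 202 238] [0.434 0.253 0.201]
220 [  0.4 -50.1  38.8] [ 99 156 208] [0.432 0.248 0.202]
235 [  0.4 -49.9  32.3] [ 75  72 116] [0.431 0.241 0.202]
250 [  0.4 -49.2  25.3] [ 83  83 122] [0.429 0.235 0.201]
265 [  0.4 -49.2  18.4] [244 251 253] [0.427 0.228 0.201]
280 [  0.4 -50.5  12. ] [244 251 253] [0.426 0.222 0.203]
295 [  0.4 -50.1   4.4] [244 252 253] [0.424 0.214 0.202]
310 [  0.4 -49.2  -3.8] [181 202 210] [0.422 0.206 0.201]
325 [  0.4 -48.8 -12.1] [70 74 95] [0.42  0.198 0.201]
340 [-9.0000e-01  1.0526e+03 -9.6010e+02] [74 80 89] [ 0.186 -0.721 -0.9  ]
```

View pics/w6.png

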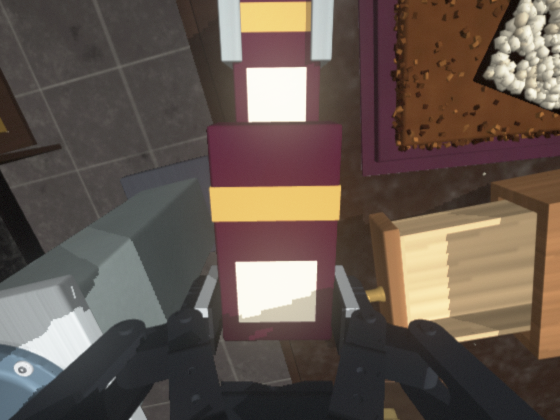

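View pics/s2z.png

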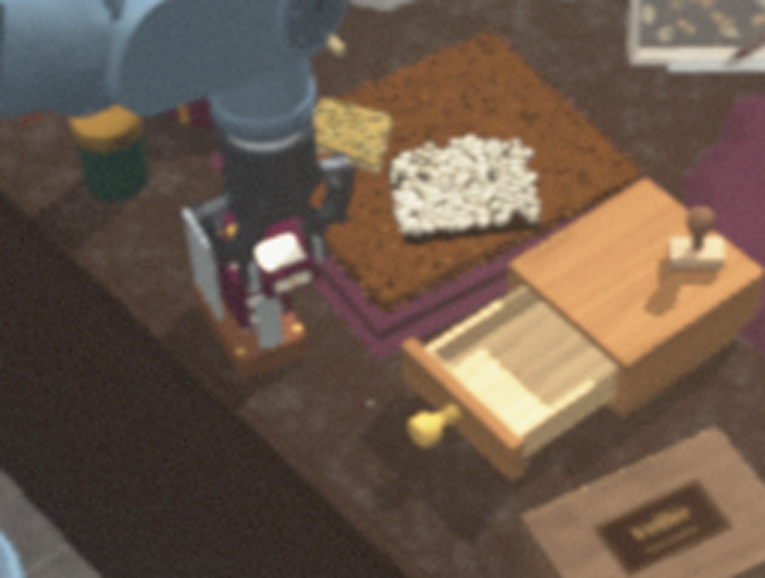

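The carton is held level (its top is at tool y −49.4 all along), and the second carton has risen, its label at rows 65–122 with z 0.1225. The drawer is on the right, with its panel at columns 370–405, rows 212–348. Next I'll measure the drawer.

```bash
python3 - <<'E'
from h import *
D=np.load('w6.npz');p,d,M,K=[D[k] for k in 'pdMK']
cv2.imwrite('pics/w6z.png',cv2.resize(p[160:360,355:560],None,fx=3.9,fy=3,interpolation=2))
X=wcloud(d,M,K)
def sel(X,d,x0,x1,y0,y1,z0,z1):
    return X[(d>0)&(X[...,0]>x0)&(X[...,0]<x1)&(X[...,1]>y0)&(X[...,1]<y1)&(X[...,2]>z0)&(X[...,2]<z1)]
F={'w':(X,d)}
for n in('top','scene'):
    E=np.load(n+'0.npz'); F[n]=(cloud(n,E['d']),E['d'])
for n,(Y,dd) in F.items():
    P=sel(Y,dd,.495,.545,-.02,.2,.0555,.068)
    if len(P)>10:
        rc=cv2.minAreaRect((P[:,:2]*1000).astype(np.float32)); print(n,'panel',len(P),np.round(rc[0],1),np.round(rc[1],1),round(rc[2],2),'z',np.median(P[:,2]))
    P=sel(Y,dd,.60,.9,-.05,.2,.068,.082)
    if len(P)>10:
        rc=cv2.minAreaRect((P[:,:2]*1000).astype(np.float32)); print(n,'cab',len(P),np.round(rc[0],1),np.round(rc[1],1),round(rc[2],2),'z',np.median(P[:,2]))
        # front edge: min x per y bin
        ys=np.arange(P[:,1].min()+.01,P[:,1].max()-.01,.01); e=[(y,P[abs(P[:,1]-y)<.005][:,0].min()) for y in ys]; e=np.array(e); print('   front edge fit dx/dy',np.polyfit(e[:,0]-.08,e[:,1],1))
    P=sel(Y,dd,.53,.63,-.02,.2,.048,.0555+.002)
    print(n,'walls y hist',np.histogram(P[:,1],bins=np.arange(.0,.17,.01))[0])
E
```

```text
w panel 1733 [512.1 112.1] [106.2  15.7] 87.55 z 0.06120925195355548
w cab 3283 [642.7  82.4] [160.9  20.5] 88.01 z 0.07361496454351371
   front edge fit dx/dy [0.04076188 0.63287646]
w walls y hist [  0  58 444   0   0   0   0   0   0   0   0   0   0   0 772 130]
top panel 168 [520.3  92.3] [ 46.4 147.9] 0.9 z 0.0612225984080694
top cab 1632 [718.3  83.9] [159.9 177.4] 87.52 z 0.07444302986799278
   front edge fit dx/dy [0.0368551  0.63053856]
top walls y hist [ 0  3 23  3  0  0  0  0  0  0  0  0  0  0 12 19]
scene panel 241 [509.7  86.6] [ 38.1 155.3] 5.26 z 0.06168217070958788
scene cab 1973 [717.5  78.3] [166.4 181.9] 87.14 z 0.07464274466640577
   front edge fit dx/dy [0.03949231 0.629227  ]
scene walls y hist [ 4 23 42  0  0  0  0  0  0  0  0  0  0  2 62  1]
```

View pics/w6z.png

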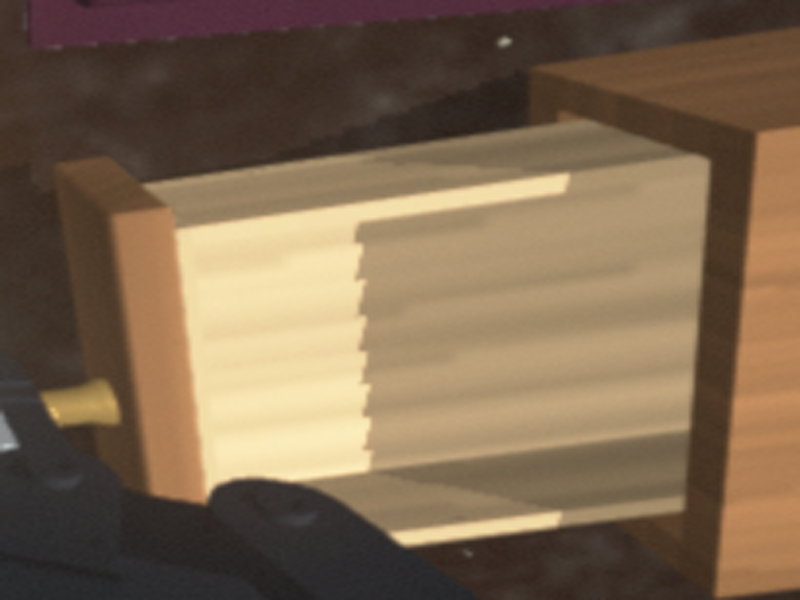

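```bash
python3 - <<'E'
from h import *
H=np.array(r.camera_params('wrist')['hand_eye'])
v,u=np.mgrid[:420,:560]
for t in ('w2','w6'):
    D=np.load(t+'.npz');p,d,M,K=[D[k] for k in 'pdMK']
    C=np.stack([(u-K[0,2])/K[0,0]*d,(v-K[1,2])/K[1,1]*d,d],-1); T=(C@H[:3,:3].T+H[:3,3])*1000
    for y in range(-140,-25,10):
        q=T[(d>0)&(abs(T[...,1]-y)<5)&(abs(T[...,2])<60)&(abs(T[...,0])<150)&(abs(T[...,0])>26)]
        if len(q): print(t,y,len(q),'x',q[:,0].min().round(1),q[:,0].max().round(1),'z',q[:,2].min().round(1),q[:,2].max().round(1))
D=np.load('w6.npz');p,d,M,K=[D[k] for k in 'pdMK'];X=wcloud(d,M,K)
def prof(u0,u1,v):
    for uu in range(u0,u1,3): print((uu,v),X[v,uu].round(4))
prof(364,420,240); 
print('col 450'); 
for vv in range(190,330,6): print((450,vv),X[vv,450].round(4))
E
```

```text
w2 -120 66 x -27.3 27.9 z 14.8 17.5
w2 -110 4646 x -67.7 68.4 z 2.3 17.8
w2 -100 5760 x -67.1 67.9 z -10.5 17.9
w2 -90 9527 x -66.6 67.0 z -13.3 17.0
w2 -80 3208 x -66.5 66.5 z -13.2 14.2
w2 -70 1548 x -51.2 51.8 z -12.0 12.1
w2 -60 1555 x -47.7 48.6 z -12.0 11.4
w2 -50 1263 x -47.7 48.5 z -12.5 11.1
w2 -40 839 x -47.3 47.9 z -12.4 11.2
w2 -30 145 x -40.2 34.8 z -7.4 59.8
w6 -110 3547 x -63.9 65.4 z 2.2 17.2
w6 -100 5142 x -62.7 63.0 z -10.3 17.5
w6 -90 6158 x -59.3 60.4 z -13.6 16.5
w6 -80 6019 x -57.9 58.2 z -13.6 14.0
w6 -70 1196 x -52.6 55.9 z -7.0 13.5
w6 -60 618 x -37.6 38.5 z 5.1 11.4
w6 -50 607 x -37.7 38.3 z 5.1 11.2
w6 -40 448 x -37.4 38.3 z 5.4 11.2
w6 -30 32 x -30.7 31.4 z 9.5 10.9
(364, 240) [ 0.5013  0.1287 -0.0024]
(367, 240) [ 0.5043  0.1286 -0.0011]
(370, 240) [ 0.5076  0.1273 -0.0021]
(373, 240) [0.5055 0.1394 0.0235]
(376, 240) [0.5062 0.1438 0.0335]
(379, 240) [0.5059 0.1501 0.0473]
(382, 240) [0.5064 0.1542 0.0565]
(385, 240) [0.508  0.1557 0.0606]
(388, 240) [0.5103 0.1556 0.0617]
(391, 240) [0.5129 0.1549 0.0616]
(394, 240) [0.5156 0.154  0.0612]
(397, 240) [0.
[... 402 characters left out ...]
.441e-01 -4.000e-04]
(450, 214) [0.582  0.1495 0.0253]
(450, 220) [0.5751 0.1501 0.039 ]
(450, 226) [0.5693 0.15   0.0507]
(450, 232) [0.5683 0.1447 0.0517]
(450, 238) [0.5823 0.1212 0.0206]
(450, 244) [0.5821 0.114  0.0199]
(450, 250) [0.5812 0.1078 0.0209]
(450, 256) [0.5805 0.1011 0.0213]
(450, 262) [0.5801 0.0939 0.0211]
(450, 268) [0.5796 0.0868 0.0211]
(450, 274) [0.5795 0.0788 0.0199]
(450, 280) [0.5786 0.0721 0.0207]
(450, 286) [0.5784 0.0642 0.0201]
(450, 292) [0.5777 0.0569 0.0204]
(450, 298) [0.5772 0.0493 0.0204]
(450, 304) [0.5763 0.0421 0.0211]
(450, 310) [0.5761 0.0336 0.0203]
(450, 316) [0.5753 0.026  0.0207]
(450, 322) [0.571  0.0256 0.0292]
(450, 328) [0.5671 0.0249 0.037 ]
```

drive_tool:
  series:
    - [20, 0, -12, -2, 0.8]
    - [45, 0, -28, -4, 0.8]
    - [75, 0, -47, -6, 0.8]
    - [105, 0, -66, -8, 0.8]
    - [135, 0, -85, -10, 0.8]
    - [160, 0, -101, -11.8, 0.8]
    - [174, 0, -110, -11.8, 0.8]
    - [178, 10, -113, -11.8, 0.8]
    - [178, 30, -113, -11.8, 0.8]
    - [178, 55, -113, -11.8, 0.8]
    - [178, 75, -113, -11.8, 0.8]
    - [178, 85, -113, -11.8, 0.8]
    - [178, 85, -113, -11.8, 0.8]

```text
time: 7.3
position: [0.5659, 0.0584, 0.0658]
eef_rot: [-1.57, 0.005, -0.039]
ft_force: [-0.3, -0.1, -0.3]
gripper_width: 0.0486
```

```bash
python3 - <<'E'
from h import *
p,d,M,K=wshot('w7')
X=wcloud(d,M,K)
for uv in [(276,130),(276,200),(276,320),(215,150),(335,150)]: print(uv,X[uv[1],uv[0]].round(4))
S,ds=r.grab_frame('scene');cv2.imwrite('pics/s3z.png',cv2.resize(S[120:290,180:380],None,fx=3.5,fy=3.5,interpolation=2))
E
```

```text
pos [0.5659 0.0584 0.0658] rot [-1.5703  0.0047 -0.0393] w 0.0486 t 7.3 f [-0.34 -0.12 -0.28]
(276, 130) [0.569  0.1316 0.1143]
(276, 200) [0.568  0.1053 0.115 ]
(276, 320) [0.5658 0.05   0.1153]
(215, 150) [0.5462 0.1253 0.1148]
(335, 150) [0.5905 0.1236 0.1146]
```

View pics/w7.png

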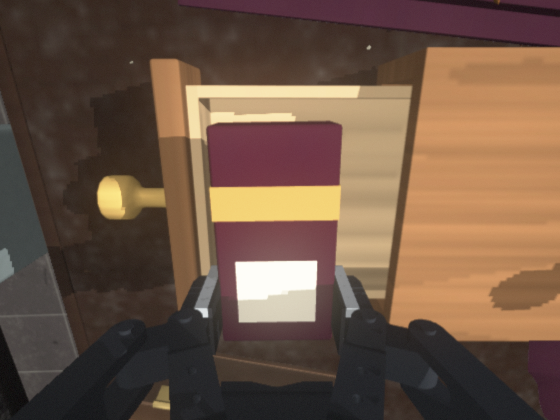

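View pics/s3z.png

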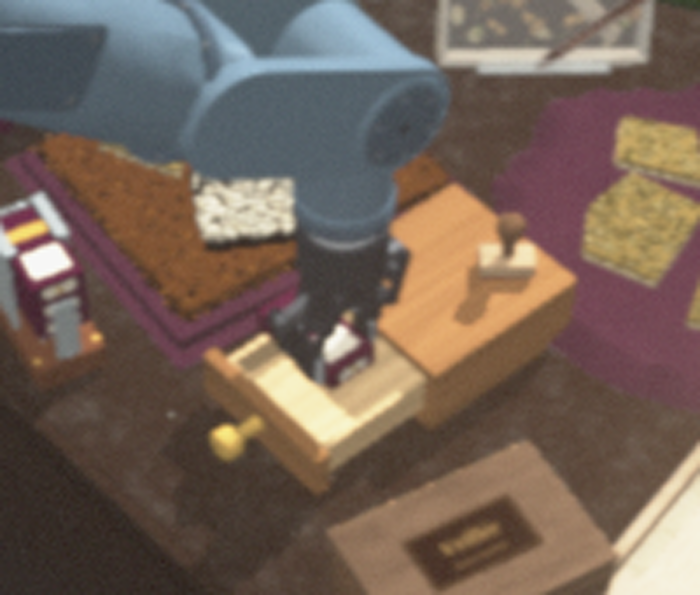

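The carton hangs over the drawer. There's a pale front wall strip (columns 190–212) inside the panel, the left wall is at row ~92, and the cabinet edge is at column ~412. I'll measure the clearances.

```bash
python3 - <<'E'
from h import *
D=np.load('w7.npz');p,d,M,K=[D[k] for k in 'pdMK'];X=wcloud(d,M,K)
for row in (110,160): 
    print(row,[(u,*(X[row,u]*1000).round(0).astype(int)) for u in range(150,222,5)])
    print([(u,*(X[row,u]*1000).round(0).astype(int)) for u in range(345,440,7)])
print('col230',[(v,*(X[v,230]*1000).round(0).astype(int)) for v in range(76,126,4)])
print('col370',[(v,*(X[v,370]*1000).round(0).astype(int)) for v in range(250,330,5)])
E
```

```text
110 [(150, np.int64(480), np.int64(140), np.int64(-1)), (155, np.int64(507), np.int64(140), np.int64(62)), (160, np.int64(509), np.int64(140), np.int64(61)), (165, np.int64(512), np.int64(140), np.int64(62)), (170, np.int64(515), np.int64(140), np.int64(62)), (175, np.int64(517), np.int64(140), np.int64(62)), (180, np.int64(520), np.int64(139), np.int64(62)), (185, np.int64(520), np.int64(139), np.int64(55)), (190, np.int64(522), np.int64(139), np.int64(52)), (195, np.int64(525), np.int64(139), np.int64(52)), (200, np.int64(527), np.int64(139), np.int64(48)), (205, np.int64(527), np.int64(139), np.int64(35)), (210, np.int64(527), np.int64(138), np.int64(21)), (215, np.int64(530), np.int64(138), np.int64(20)), (220, np.int64(533), np.int64(138), np.int64(22))]
[(345, np.int64(612), np.int64(135), np.int64(21)), (352, np.int64(616), np.int64(135), np.int64(22)), (359, np.int64(621), np.int64(135), np.int64(21)), (366, np.int64(570), np.int64(141), np.int64(235)), (373, np.int64(630), np.int64(134), np.int64(22)), (380, np.int64(634), np.int64(134), np.int64(21)), (387, np.int64(639), n
[... 2649 characters left out ...]
0, np.int64(634), np.int64(29), np.int64(21)), (265, np.int64(634), np.int64(24), np.int64(21)), (270, np.int64(632), np.int64(24), np.int64(27)), (275, np.int64(631), np.int64(23), np.int64(33)), (280, np.int64(629), np.int64(23), np.int64(40)), (285, np.int64(627), np.int64(23), np.int64(46)), (290, np.int64(626), np.int64(23), np.int64(52)), (295, np.int64(626), np.int64(19), np.int64(52)), (300, np.int64(631), np.int64(5), np.int64(36)), (305, np.int64(604), np.int64(63), np.int64(124)), (310, np.int64(601), np.int64(69), np.int64(136)), (315, np.int64(600), np.int64(70), np.int64(140)), (320, np.int64(599), np.int64(69), np.int64(142)), (325, np.int64(599), np.int64(68), np.int64(144))]
```

drive_tool:
  series:
    - [3, 5, -2, 0, 0.8]
    - [3, 15, -2, 0, 0.8]
    - [3, 27, -2, 0, 0.8]
    - [3, 39, -2, 0, 0.8]
    - [3, 49, -2, 0, 0.8]
    - [3, 57, -2, 0, 0.8]
    - [3, 63, -2, 0, 0.8]
    - [3, 67, -2, 0, 0.8]
    - [3, 69, -2, 0, 0.8]
    - [3, 70, -2, 0, 0.8]
    - [3, 70, -2, 0, 0.8]

```text
time: 8.5
position: [0.5715, 0.0552, -0.0017]
eef_rot: [-1.571, -0.001, -0.04]
ft_force: [-0.4, -0.8, -1.4]
gripper_width: 0.0487
```

```bash
python3 - <<'E'
from h import *
p,d,M,K=wshot('w8')
X=wcloud(d,M,K)
for uv in [(276,130),(276,200),(276,320),(215,150),(335,150)]: print(uv,X[uv[1],uv[0]].round(4))
E
```

```text
pos [ 0.5715  0.0552 -0.0017] rot [-1.5708e+00 -5.0000e-04 -3.9900e-02] w 0.0487 t 8.5 f [-0.39 -0.79 -1.4 ]
(276, 130) [0.5743 0.1285 0.0478]
(276, 200) [0.5733 0.1021 0.0476]
(276, 320) [0.571  0.0466 0.0477]
(215, 150) [0.5515 0.1222 0.0474]
(335, 150) [0.5958 0.1204 0.0474]
```

View pics/w8.png

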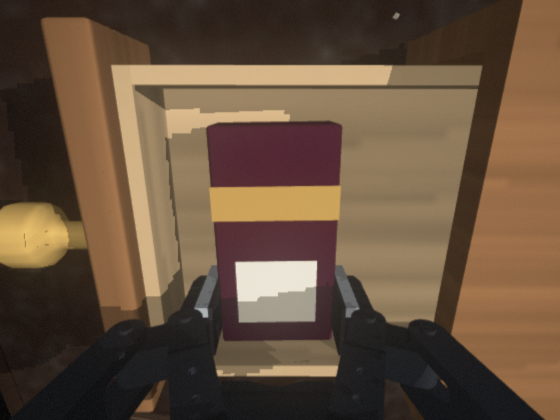

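drive_tool:
  series:
    - [-2.5, 0, 0, 0, 0.8]
    - [-2.5, 1, 0, 0, 0.8]
    - [-2.5, 2, 0, 0, 0.8]
    - [-2.5, 3, 0, 0, 0.8]
    - [-2.5, 3.5, 0, 0, 0.8]
    - [-2.5, 3.5, 0, 0, 0.8]

```text
time: 9.15
position: [0.5687, 0.0553, -0.0055]
eef_rot: [-1.571, 0.0, -0.04]
ft_force: [-0.2, -0.5, -1.4]
gripper_width: 0.049
```

```bash
python3 - <<'E'
from h import *
p,d,M,K=wshot('w9')
X=wcloud(d,M,K)
for b in [(230,320,140,180),(240,310,265,320)]: print('carton top',np.median(X[b[2]:b[3],b[0]:b[1],2]).round(4))
print('floor',np.median(X[120:200,360:420,2]).round(4), 'cabinet edge row 200',[(u,*(X[200,u]*1000).round(0).astype(int).tolist()) for u in range(440,520,8)],[(u,*(X[200,u]*1000).round(0).astype(int).tolist()) for u in range(130,200,6)])
E
```

```text
pos [ 0.5687  0.0553 -0.0055] rot [-1.5708e+00  1.0000e-04 -3.9900e-02] w 0.049 t 9.15 f [-0.17 -0.5  -1.42]
carton top 0.0432
carton top 0.0434
floor 0.0211 cabinet edge row 200 [(440, 646, 93, 22), (448, 649, 92, 21), (456, 653, 92, 21), (464, 657, 92, 21), (472, 635, 105, 63), (480, 634, 107, 67), (488, 636, 107, 69), (496, 635, 109, 74), (504, 637, 109, 74), (512, 639, 109, 74)] [(130, 519, 108, 55), (136, 520, 107, 52), (142, 522, 107, 52), (148, 525, 107, 53), (154, 525, 105, 48), (160, 525, 104, 43), (166, 525, 102, 36), (172, 525, 99, 29), (178, 525, 97, 22), (184, 528, 97, 22), (190, 531, 97, 21), (196, 533, 97, 22)]
```

drive_tool:
  series:
    - [0, 0.5, 0, 0, 0.42]
    - [0, 0.5, 0, 0, 0.4]
    - [0, 0.5, 0, 0, 0.38]
    - [0, 0.5, 0, 0, 0.37]
    - [0, 0.5, 0, 0, 0.37]
    - [0, 0.5, 0, 0, 0.37]
    - [0, 0.5, 0, 0, 0.37]

```text
time: 9.9
position: [0.5687, 0.0553, -0.0059]
eef_rot: [-1.571, -0.0, -0.04]
ft_force: [-0.7, 0.2, 0.3]
gripper_width: 0.0535
```

```bash
python3 - <<'E'
from h import *
p,d,M,K=wshot('w10')
X=wcloud(d,M,K)
for b in [(230,320,140,180),(240,310,265,320)]: print('carton top',np.median(X[b[2]:b[3],b[0]:b[1],2]).round(4))
E
```

```text
pos [ 0.5687  0.0553 -0.0059] rot [-1.5708 -0.     -0.0398] w 0.0535 t 9.9 f [-0.68  0.22  0.25]
carton top 0.0431
carton top 0.0432
```

View pics/w10.png

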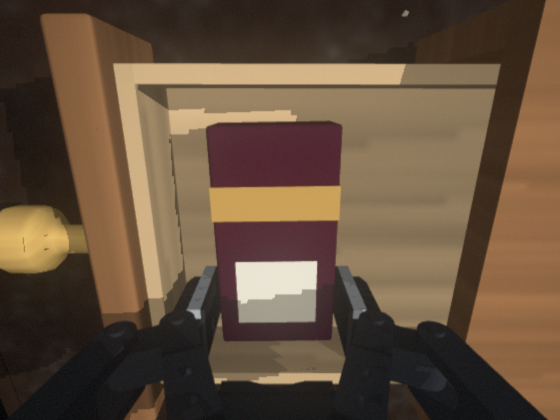

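The carton lies flat, its top at 0.0431/0.0432 at both ends, and the pads are clear of it. I'll lift off, move in front of the panel beside the knob, shut the fingers and lower.

drive_tool:
  series:
    - [0, -5, 0, 0, 0.37]
    - [0, -20, 0, 0, 0.37]
    - [0, -45, 0, 0, 0.37]
    - [0, -75, 0, 0, 0.37]
    - [0, -95, 0, 0, 0.37]
    - [-10, -100, -2, 0, 0.5]
    - [-40, -100, -8, 0, 1]
    - [-75, -100, -14, 0, 1]
    - [-98, -100, -14, 0, 1]
    - [-98, -100, -14, 0, 1]
    - [-98, -100, -14, 0, 1]

```text
time: 11.05
position: [0.4699, 0.0452, 0.0942]
eef_rot: [-1.571, -0.001, -0.04]
ft_force: [-0.4, -0.1, -0.1]
gripper_width: -0.0003
```

```bash
python3 - <<'E'
from h import *
p,d,M,K=wshot('w11')
X=wcloud(d,M,K)
H=np.array(r.camera_params('wrist')['hand_eye']);v,u=np.mgrid[:420,:560]
C=np.stack([(u-K[0,2])/K[0,0]*d,(v-K[1,2])/K[1,1]*d,d],-1); T=(C@H[:3,:3].T+H[:3,3])*1000
for y in range(-110,-15,10):
    q=T[(d>0)&(abs(T[...,1]-y)<5)&(abs(T[...,2])<25)&(abs(T[...,0])<80)]
    if len(q): print(y,len(q),q[:,0].min().round(1),q[:,0].max().round(1),q[:,2].min().round(1),q[:,2].max().round(1))
S,ds=r.grab_frame('scene');cv2.imwrite('pics/s4z.png',cv2.resize(S[120:290,140:380],None,fx=3.3,fy=3.3,interpolation=2))
E
```

```text
pos [0.4699 0.0452 0.0942] rot [-1.5709e+00 -6.0000e-04 -4.0000e-02] w -0.0003 t 11.05 f [-0.39 -0.08 -0.1 ]
-110 9740 -62.4 61.8 2.6 17.9
-100 10220 -55.7 56.7 -10.2 17.5
-90 5954 -48.0 49.7 -12.0 17.3
-80 6857 -40.3 39.8 -13.5 13.7
-70 1964 -31.4 31.8 -12.6 13.9
-60 1042 -13.4 13.7 -12.3 11.5
-50 804 -13.4 13.8 4.8 11.2
-40 644 -13.4 13.8 5.1 11.1
-30 190 -11.5 12.3 5.3 10.9
```

View pics/w11.png

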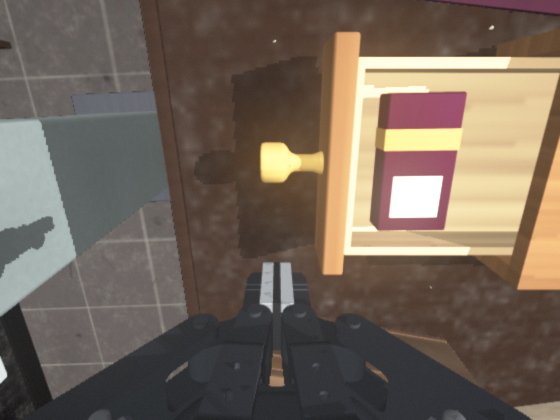

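View pics/s4z.png

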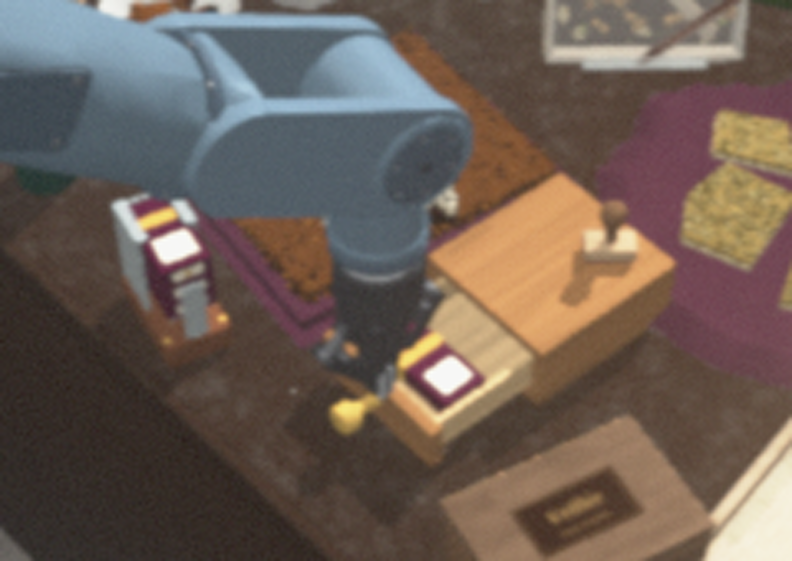

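drive_tool:
  series:
    - [0, 30, 0, 0, 1]
    - [0, 65, 0, 0, 1]
    - [0, 80, 0, 0, 1]
    - [0, 81, 0, 0, 1]
    - [8, 81, 0, 0, 1]
    - [14, 81, 0, 0, 1]
    - [18, 81, 0, 0, 1]
    - [22, 81, 0, 0, 1]
    - [26, 81, 0, 0, 1]
    - [31, 81, 0, 0, 1]
    - [37, 81, 0, 0, 1]
    - [44, 81, 0, 0, 1]
    - [52, 81, 0, 0, 1]
    - [60, 81, 0, 0, 1]
    - [67, 81, 0, 0, 1]
    - [72, 81, 0, 0, 1]
    - [76, 81, 0, 0, 1]
    - [79, 81, 0, 0, 1]
    - [80, 81, 0, 0, 1]
    - [80, 81, 0, 0, 1]

```text
time: 13.15
position: [0.5503, 0.042, 0.0131]
eef_rot: [-1.571, -0.0, -0.04]
ft_force: [-0.5, -0.0, -0.3]
gripper_width: -0.0003
```

```bash
python3 - <<'E'
from h import *
p,d,M,K=wshot('w12')
E
```

```text
pos [0.5503 0.042  0.0131] rot [-1.5708e+00 -3.0000e-04 -3.9900e-02] w -0.0003 t 13.15 f [-0.52 -0.03 -0.3 ]
```

View pics/w12.png

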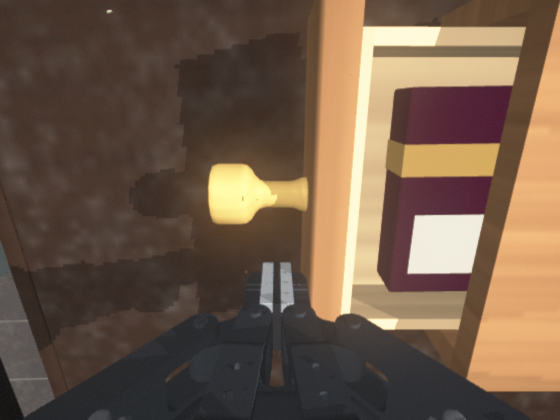

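The drawer is about halfway in, and the carton hasn't moved on its floor. I'll keep pushing.

drive_tool:
  series:
    - [3, 0, 0, 0, 1]
    - [7, 0, 0, 0, 1]
    - [12, 0, 0, 0, 1]
    - [18, 0, 0, 0, 1]
    - [25, 0, 0, 0, 1]
    - [32, 0, 0, 0, 1]
    - [38, 0, 0, 0, 1]
    - [43, 0, 0, 0, 1]
    - [47, 0, 0, 0, 1]
    - [49, 0, 0, 0, 1]
    - [50, 0, 0, 0, 1]
    - [50, 0, 0, 0, 1]

```text
time: 14.4
position: [0.6004, 0.04, 0.0132]
eef_rot: [-1.571, -0.001, -0.04]
ft_force: [0.1, -0.4, -0.0]
gripper_width: 0.0001
```

```bash
python3 - <<'E'
from h import *
p,d,M,K=wshot('w13')
X=wcloud(d,M,K)
for row in (60,120): print([(u,*(X[row,u]*1000).round(0).astype(int).tolist()) for u in range(290,400,6)])
E
```

```text
pos [0.6004 0.04   0.0132] rot [-1.5708e+00 -5.0000e-04 -3.9900e-02] w 0.0001 t 14.4 f [ 0.14 -0.37 -0.01]
[(290, 612, 143, -2), (296, 615, 143, 0), (302, 618, 143, -1), (308, 618, 140, 25), (314, 618, 137, 51), (320, 619, 136, 60), (326, 621, 136, 61), (332, 623, 136, 61), (338, 625, 135, 62), (344, 627, 135, 62), (350, 629, 135, 62), (356, 631, 135, 61), (362, 636, 136, 51), (368, 638, 136, 52), (374, 636, 135, 66), (380, 636, 134, 73), (386, 638, 134, 74), (392, 639, 133, 75), (398, 641, 133, 74)]
[(290, 611, 113, 0), (296, 614, 113, -1), (302, 617, 113, 0), (308, 617, 115, 35), (314, 617, 116, 58), (320, 619, 116, 61), (326, 621, 116, 61), (332, 623, 116, 63), (338, 626, 116, 61), (344, 628, 116, 62), (350, 630, 116, 61), (356, 635, 115, 52), (362, 637, 115, 52), (368, 635, 116, 66), (374, 635, 116, 74), (380, 637, 116, 75), (386, 639, 116, 74), (392, 641, 116, 74), (398, 642, 116, 75)]
```

View pics/w13.png

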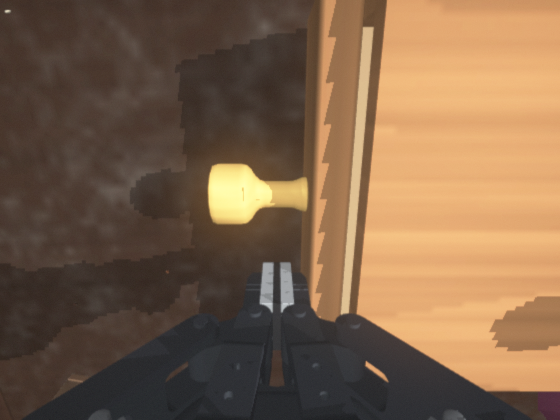

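drive_tool:
  series:
    - [1, 0, 0, 0, 1]
    - [2, 0, 0, 0, 1]
    - [3, 0, 0, 0, 1]
    - [4, 0, 0, 0, 1]
    - [4.5, 0, 0, 0, 1]
    - [5, 0, 0, 0, 1]
    - [5, 0, 0, 0, 1]

```text
time: 15.15
position: [0.6034, 0.0399, 0.0131]
eef_rot: [-1.571, 0.004, -0.04]
ft_force: [-7.7, -1.0, 7.1]
gripper_width: -0.0
```

```bash
python3 - <<'E'
from h import *
p,d,M,K=wshot('w14')
X=wcloud(d,M,K)
for row in (60,120): print([(u,*(X[row,u]*1000).round(0).astype(int).tolist()) for u in range(300,400,5)])
cv2.imwrite('pics/w14z.png',cv2.resize(p[0:330,240:440],None,fx=3,fy=1.8,interpolation=2))
E
```

```text
pos [0.6034 0.0399 0.0131] rot [-1.5709  0.0039 -0.0396] w -0.0 t 15.15 f [-7.66 -1.02  7.13]
[(300, 620, 143, -2), (305, 622, 143, -1), (310, 621, 138, 37), (315, 621, 136, 56), (320, 622, 136, 62), (325, 624, 136, 61), (330, 626, 135, 62), (335, 627, 135, 62), (340, 629, 135, 61), (345, 631, 135, 61), (350, 633, 135, 61), (355, 634, 135, 62), (360, 638, 136, 53), (365, 636, 134, 67), (370, 636, 134, 74), (375, 638, 134, 74), (380, 639, 134, 74), (385, 640, 133, 75), (390, 642, 133, 74), (395, 644, 133, 73)]
[(300, 619, 113, -1), (305, 620, 114, 20), (310, 620, 115, 46), (315, 621, 116, 59), (320, 622, 116, 62), (325, 624, 116, 62), (330, 626, 116, 61), (335, 628, 116, 61), (340, 630, 116, 62), (345, 631, 116, 62), (350, 633, 115, 61), (355, 637, 115, 53), (360, 635, 116, 68), (365, 635, 116, 75), (370, 637, 116, 74), (375, 639, 116, 73), (380, 640, 116, 74), (385, 642, 116, 74), (390, 644, 116, 73), (395, 645, 116, 74)]
```

View pics/w14z.png

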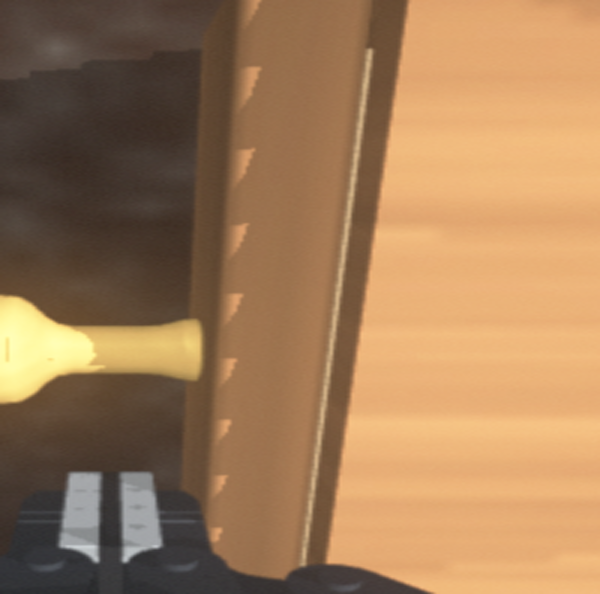

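A thin strip of drawer wall still shows, and the upward force suggests the finger linkage is touching the cabinet's top edge. I'll back off, raise it and push again.

drive_tool:
  series:
    - [-4, 0, 0, 0, 1]
    - [-8, -4, 0, 0, 1]
    - [-8, -9, 0, 0, 1]
    - [-8, -9, 0, 0, 1]
    - [-4, -9, 0, 0, 1]
    - [-2, -9, 0, 0, 1]
    - [-1, -9, 0, 0, 1]
    - [0, -9, 0, 0, 1]
    - [0.5, -9, 0, 0, 1]
    - [0.5, -9, 0, 0, 1]

```text
time: 16.2
position: [0.6036, 0.0399, 0.0218]
eef_rot: [-1.571, 0.005, -0.039]
ft_force: [-8.4, 0.0, 8.5]
gripper_width: 0.0001
```

```bash
python3 - <<'E'
from h import *
p,d,M,K=wshot('w15')
X=wcloud(d,M,K)
for row in (60,120): print([(u,*(X[row,u]*1000).round(0).astype(int).tolist()) for u in range(300,400,5)])
cv2.imwrite('pics/w15z.png',cv2.resize(p[0:330,240:440],None,fx=3,fy=1.8,interpolation=2))
E
```

```text
pos [0.6036 0.0399 0.0218] rot [-1.571   0.0047 -0.0395] w 0.0001 t 16.2 f [-8.43  0.04  8.51]
[(300, 620, 144, 1), (305, 621, 141, 21), (310, 621, 138, 48), (315, 622, 137, 61), (320, 624, 137, 61), (325, 625, 136, 62), (330, 627, 136, 62), (335, 629, 136, 61), (340, 631, 136, 61), (345, 633, 136, 62), (350, 635, 136, 61), (355, 636, 136, 62), (360, 636, 135, 71), (365, 637, 135, 75), (370, 639, 135, 74), (375, 640, 134, 75), (380, 642, 135, 74), (385, 643, 134, 75), (390, 645, 134, 74), (395, 647, 134, 74)]
[(300, 620, 113, 0), (305, 620, 114, 32), (310, 620, 115, 57), (315, 622, 116, 61), (320, 624, 116, 62), (325, 625, 116, 63), (330, 628, 115, 61), (335, 629, 115, 62), (340, 631, 115, 61), (345, 634, 115, 60), (350, 637, 114, 51), (355, 635, 115, 70), (360, 636, 116, 74), (365, 638, 116, 73), (370, 640, 116, 74), (375, 641, 115, 75), (380, 643, 115, 74), (385, 645, 115, 73), (390, 647, 115, 73), (395, 648, 115, 75)]
```

View pics/w15z.png

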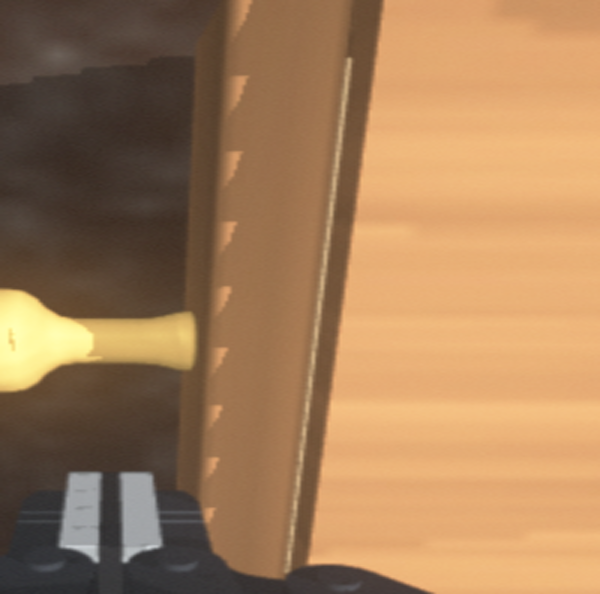

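drive_tool:
  series:
    - [1, 0, 0, 0, 1]
    - [2, 0, 0, 0, 1]
    - [3, 0, 0, 0, 1]
    - [3, 0, 0, 0, 1]

```text
time: 16.65
position: [0.6037, 0.0399, 0.0217]
eef_rot: [-1.571, 0.011, -0.039]
ft_force: [-20.2, -1.9, 16.6]
gripper_width: -0.0001
```

It's a hard stop: 20 N moved it only 0.1 mm more, at the same x for both heights. I'll back off and check.

drive_tool:
  series:
    - [-10, 0, 0, 0, 1]
    - [-30, 0, 0, 0, 1]
    - [-50, 0, 0, 0, 1]
    - [-60, -20, 0, 0, 1]
    - [-70, -60, 0, 0, 1]
    - [-80, -100, 0, 0, 1]
    - [-90, -140, 0, 0, 1]
    - [-100, -160, 0, 0, 1]
    - [-100, -160, 0, 0, 1]
    - [-100, -160, 0, 0, 1]

```text
time: 17.65
position: [0.509, 0.0437, 0.1821]
eef_rot: [-1.571, -0.001, -0.04]
ft_force: [0.0, 0.6, 0.9]
gripper_width: -0.0001
```

```bash
python3 - <<'E'
from h import *
p,d,M,K=wshot('w16')
X=wcloud(d,M,K)
def sel(x0,x1,y0,y1,z0,z1,X=X,d=d):
    return X[(d>0)&(X[...,0]>x0)&(X[...,0]<x1)&(X[...,1]>y0)&(X[...,1]<y1)&(X[...,2]>z0)&(X[...,2]<z1)]
P=sel(.58,.65,.0,.18,.057,.066); rc=cv2.minAreaRect((P[:,:2]*1000).astype(np.float32)); print('panel',rc)
P=sel(.62,.72,.0,.16,.07,.08)
for y in (.06,.08,.10,.12): q=P[abs(P[:,1]-y)<.004]; print(y,'board x',np.percentile(q[:,0],1) if len(q) else None)
S,ds=r.grab_frame('scene');cv2.imwrite('pics/s5z.png',cv2.resize(S[120:370,120:420],None,fx=2.6,fy=2.3,interpolation=2))
T,dt=r.grab_frame('top');cv2.imwrite('pics/t5.png',T)
for n,I,dd in(('scene',S,ds),('top',T,dt)):
    Y=cloud(n,dd)
    for nm,b in (('stamp',(.6,.85,-.05,.2,.09,.15)),('tin',(.4,.55,.5,.65,.07,.11)),('disp',(.36,.54,.22,.42,.112,.145))):
        P=sel(*b,X=Y,d=dd)
        if len(P)>5: rc=cv2.minAreaRect((P[:,:2]*1000).astype(np.float32)); print(n,nm,len(P),np.round(rc[0],1),np.round(rc[1],1),round(rc[2],1),np.median(P[:,2]).round(4))
E
```

```text
pos [0.509  0.0437 0.1821] rot [-1.5709e+00 -1.4000e-03 -3.9900e-02] w -0.0001 t 17.65 f [0.02 0.57 0.9 ]
panel ((626.654052734375, 82.60277557373047), (159.94915771484375, 17.10466957092285), 87.328369140625)
0.06 board x 0.632794385794381
0.08 board x 0.6338740689381944
0.1 board x 0.6344570294980767
0.12 board x 0.6353858644598495
scene stamp 162 [761.5  44.7] [33.1 49.8] 49.9 0.0974
scene tin 185 [457.4 550.7] [37.7 66.2] 48.9 0.0877
scene disp 526 [447.3 318.5] [110.  62.] 76.9 0.1233
top stamp 90 [762.6  52.9] [27.3 49.2] 47.0 0.0983
top tin 279 [468.3 569.4] [65.6 66.1] 44.2 0.0901
top disp 441 [446.8 323.2] [102.7  60. ] 77.1 0.1245
```

View pics/w16.png

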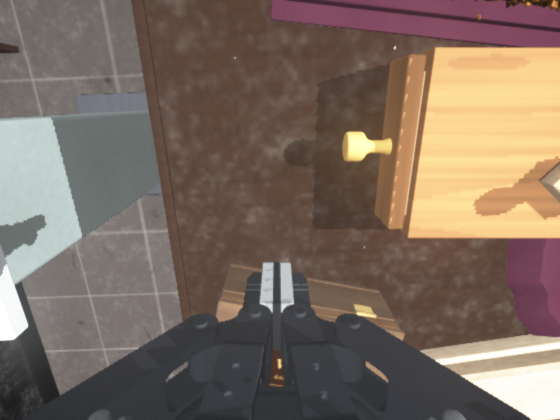

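View pics/s5z.png

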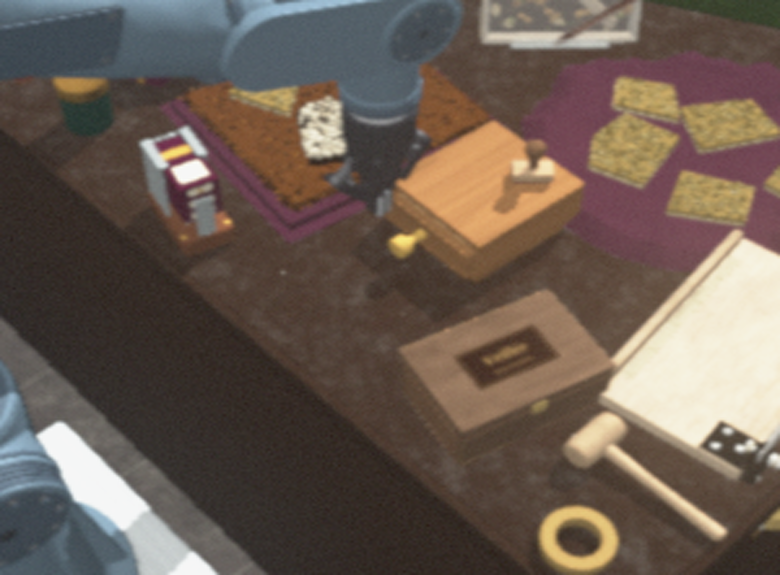

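```bash
python3 -c "
from workcell import r
print(r.job_done())"
```

```text
the job is handed in; nothing more can be done
None
```

I pulled the top carton out of the dispenser level, laid it flat across the drawer, released it, and pushed the drawer shut against its stop. I handed the job in at about 17.8 s, and no verdict was reported.

**Last checks**
- **Carton in the drawer:** it lay flat at release, with both ends of its top within 0.1 mm of each other. It had not shifted when I looked with the drawer half shut. I could not see it once the drawer was closed.
- **Drawer:** it met a hard stop at the same place at two push heights, and a 20 N push moved it only 0.1 mm more. It had travelled about 113 mm, against my estimate of 114 mm. A wall strip of about 1 mm was still visible, which I took as its shut position (the limit is 5 mm).
- **Dispenser:** the second carton is up at the mouth, with its top at about 0.123 m. I could not see the third and fourth cartons separately.
- **Bystanders:** the stamp and tin measured the same in the top view before and after. In the last scene view the tin read about 16 mm off, but it was partly hidden there. The tape roll and mallet looked undisturbed in the pictures; I did not measure them.

**What went wrong on the way**
- **First grasp:** it closed on air above the carton, because the real fingertips are about 27–30 mm short of the reported TCP. I measured that from the wrist depth image and grasped again 29 mm lower.
- **Drawer push:** I first thought the finger linkage was touching the cabinet's top edge, so I raised the fingers 9 mm and pushed again. It stopped at the same place.

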